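# Close the knife-handle gluing vise with its folding crank

## Task

One of the two small bench vises has a knife standing in it with its wooden handle between the jaws. Swing that vise's folded crank handle fully upright first, then turn the crank clockwise (seen from above) by it until the jaw is closed on the knife handle and the crank stops; leave the handle upright, let go, and leave the empty vise's crank alone.

Things in the scene. Friction and masses are not known exactly. Their poses are not given: they have to be found in the camera images.
- crank_elbow (a point): Fold hinge at the outer end of the crank arm (level steel bar 12 mm wide) of the vise with the knife, 75 mm from the vertical crank axis, 96 mm above the work surface. x axis: level, outwards along the arm; z up; turns with the crank. Arm top 10 mm below this point, gear box under it 44 mm below, jaw tops 30 mm below: crank and handle swing clear over all. The vise is bolted down.
- handle (a joint): Fold angle of that crank's round dark wooden handle, 16 mm diameter, free end 60 mm from the hinge. 0 = flat over the arm, free end towards the crank axis, centre line level with the hinge; it swings up in the arm's upright plane to 1.57 = upright, firm stop. Starts 0 to 0.2. Hinge friction 0.05 N m: stays where left. Pinched across near its free end, it can be lifted in an arc, tool down.
- crank (a joint): Turn of that vise's crank, growing clockwise seen from above: 0 = jaw fully open, 1.6 = firm stop, jaw closed on the knife handle (20 mm jaw travel). Starts 0 to 0.3. Friction 0.15 N m (2 N at the handle): it stays where it is left.
- spare_handle_end (a point): Free end of the folded crank handle of the other vise, of the same build but empty (no knife in it). To be left alone.

How it is judged:
By the outcome, as a careful person would: the job done as asked, in the order asked, and still so for the second after the job is handed in, with the robot touching nothing.
It also fails if it takes over 42 s, if anything falls off the work surface, if the arm or the gripper's body presses on something with over 40 N, if the wrist force passes 120 N, or if a joint passes its speed limit or range.

## Robot

A 7-joint arm with a two-finger parallel gripper is mounted at the origin on the work surface. World frame = base frame: x ahead of the robot, y to its left, z up, the work surface at z = 0. Lengths are in mm, angles in rad, forces in N, time in s.
With the tool pointing down it reaches from about 425 to 875 mm from the base axis. Payload 4.7 kg.
Tool frame: the origin (TCP) lies on the centre line of the jaws, within the pads' length; the fingertips stand bot.tip_extent ahead of it and the grasp point (between the pads) lies 8 mm behind it (bot.tip_extent is the distance from the TCP to the fingertips, in mm); y points along the fingers, z is the direction in which the jaws open and shut, and the axes are right-handed (so a half turn about y gives the same grasp; the last joint's range is limited). The gripper opens to 85 mm and grips with 20 to 120 N. Pads are 22 mm wide; open, the fingers measure 114 mm over their backs; the gripper's body (76 mm by 85 mm) begins 54 mm behind the grasp point. The pads swing forward as they close: fully open they stand 13 mm farther back than shut.
Start: joints at [-1.284, 0.321, -0.07, 1.45, 0.023, 1.371, -0.057], TCP at [175.155, 625.975, 242.349] pointing down, gripper open.
Joint ranges: [-2.86, 2.86], [-0.3, 2.09], [-1.38, 1.24], [0.06, 2.45], [-1.56, 4.7], [0.09, 2.05], [-2.69, 2.69]. Speed limits (rad/s): [2.57, 2.57, 3.14, 3.14, 3.14, 3.14, 3.14].

## Interface

Orientations are given as a unit quaternion [w, x, y, z].
In Python, from plant import bot gives the robot as it stands.
- The arm moves only by the shell command python3 -m crank 'ROWS' [OPENING] [FORCE]. ROWS is JSON, a list of rows, each an object with "linear": the shift along the tool's x, y, z in cm, a list of three; "dr": the turn, a rotation vector about the tool's x, y, z in degrees, a list of three. In form: [{"linear": [dx, dy, dz], "dr": [rx, ry, rz]}, ...]. A call has 1 to 12 rows; each row is the pose to reach, as a shift and turn from the pose commanded when the call began, along the tool's axes at that moment; what a row does not reach only later rows make up. A row lasts 1/8 s, in which the tool goes at most 62.5 mm and 10.7 degrees, less where a joint would pass 70% of its speed; a pose out of reach is approached as far as the arm can. A call with a gripper value outside its range is refused whole. OPENING is the finger opening in cm, from 0 to 8.54, set as the call begins (- or left out, the last holds). The fingers move at their own pace and stop on an object; FORCE is the grip in N (left out, the last holds). Time passes only in rows, so rows that repeat a pose let the fingers close. It gives the time, the measured TCP pose, the force and the opening at its end, in the units of the state.
- bot.get_state(): the state, without advancing time (a new reading comes with each control period).
- bot.get_image(name): name is "side" or "top"; returns a dict with "frame" (480x640x3 uint8, red, green, blue), "depth" (480x640 float32, mm along the optical axis (not along the pixel's ray), 0 where there is no reading), "fx", "fy", "cx", "cy" (pixels), "view" (4x4, takes a point from world to camera coordinates). Camera axes: x right, y up, looking along -z (the intrinsics and any distortion apply to the point x, -y, -z); pixel columns grow to the right and rows downward; lengths in mm; the calibration is good to about 2 mm. A picture is of the moment at which its call begins.
- bot.job_done(): hands the job in, once; it reports no verdict.
The state is a dict: "clock": time; "joint_positions": joint angles; "qvel": joint speeds; "joint_torque": joint torques, N m; "eef_pos": TCP position; "tool_rot": TCP orientation; "wrist_force": force on the tool from outside, world axes, zero at the start; "moment": the same for the moment, N m; "gripper_width": opening from 0.0 (shut) to 1.0 (fully open).
Only numpy, scipy, OpenCV 4.12 (cv2) and the standard library are available. Lean on these libraries where they do the work, as an engineer would, in place of code of your own. Each camera call takes 0.05 s, during which the arm holds its last target.

## Working session

There is one attempt and no reset: what is moved stays moved. The work goes in short steps, Python scripts to look and compute and a shell command to move; the robot and the scene stay as the last step left them, time stands still between calls to the robot, and variables do not carry over. Pictures are saved under pics/ and viewed, and the job is handed in when it is done.

```bash
ls; mkdir -p pics; python3 - <<'E'
from plant import bot
import cv2,numpy as np
print(bot.get_state(), bot.tip_extent)
for n in("side","top"):
    im=bot.get_image(n); np.savez("%s0.npz"%n,**im)
    cv2.imwrite(f"pics/{n}0.png",im["frame"][...,::-1]); print(n,im["fx"],im["fy"],im["cx"],im["cy"],im["view"],im.keys())
E
```

```text
pics
{'clock': 0.0, 'joint_positions': array([-1.28393147,  0.32182368, -0.07007213,  1.45168117,  0.02261884,
        1.37085068, -0.0569172 ]), 'qvel': array([ 3.43011912e-04, -8.31471090e-04, -5.44712995e-04,  6.10314013e-04,
       -1.36154426e-03, -8.52699237e-05,  1.43536040e-04]), 'joint_torque': array([-1.57166292e-04, -4.93577385e+01, -3.82588590e-01, -3.14340699e+01,
        1.28121887e-02,  1.14980477e-02,  1.90399536e-07]), 'eef_pos': array([175.02310923, 625.43409447, 241.21988393]), 'tool_rot': array([-0.69984393,  0.70123753, -0.09618761,  0.0960851 ]), 'wrist_force': array([0.59757759, 0.30527373, 0.07905365]), 'moment': array([ 0.02374863, -0.01088613, -0.02262526]), 'gripper_width': 1.0006532822417602} 11.0
side 478.18202686082935 478.18202686082935 325.4197461019694 229.84096128841898 [[ 8.51371124e-01 -5.24174547e-01  2.02052851e-02 -3.97596269e+02]
 [ 2.38377184e-01  4.20912293e-01  8.75219492e-01 -2.17053714e+02]
 [-4.67272434e-01 -7.40320124e-01  4.83303825e-01 -5.28981211e+02]
 [ 0.00000000e+00  0.00000000e+00  0.00000000e+00  1.00000000e+00]] dict_keys(['frame', 'depth', 'fx', 'fy', 'cx', 'cy', 'view'])
top 488.8843509247181 488.8843509247181 319.8362116874002 247.43049412068564 [[ 9.76871819e-03 -9.99765406e-01  1.93314491e-02 -4.72388305e+00]
 [ 9.93555240e-01  1.18876655e-02  1.12723859e-01 -4.92364550e+02]
 [-1.12927220e-01  1.81056950e-02  9.93438285e-01 -8.85515575e+02]
 [ 0.00000000e+00  0.00000000e+00  0.00000000e+00  1.00000000e+00]] dict_keys(['frame', 'depth', 'fx', 'fy', 'cx', 'cy', 'view'])
```

View pics/side0.png

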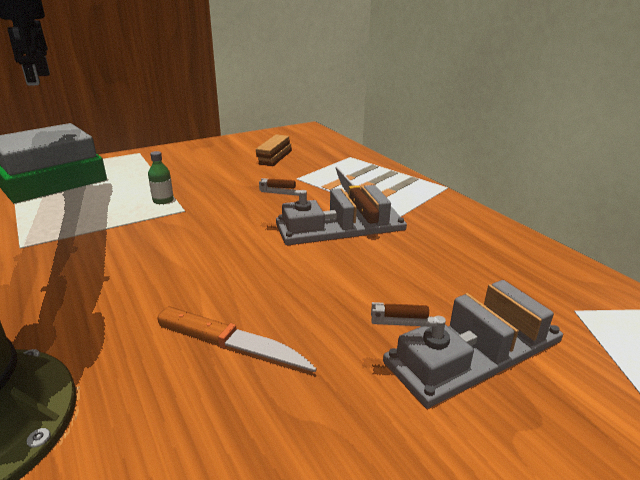

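View pics/top0.png

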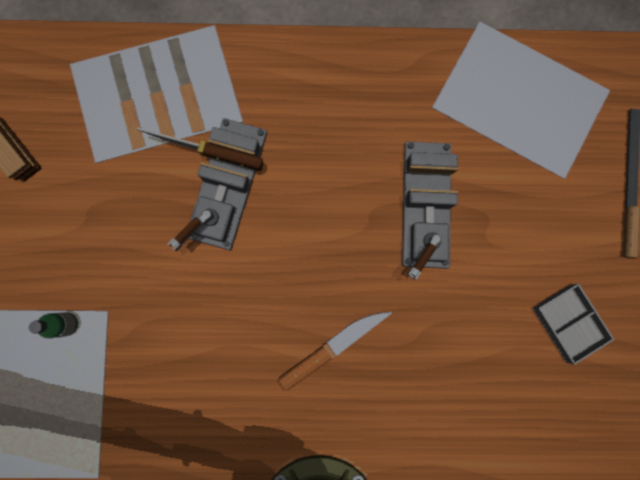

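The knife stands in the left vise: crank axis near (208,217) in top, elbow near (175,243). The empty vise is on the right, with its elbow near (414,273). I'll enlarge both views.

```bash
python3 - <<'E'
import cv2,numpy as np
for n,(x0,y0,w,h) in {"side":(245,160,130,95),"top":(150,190,100,75)}.items():
    d=np.load(n+"0.npz"); c=d["frame"][y0:y0+h,x0:x0+w,::-1]
    cv2.imwrite(f"pics/{n}0c.png",cv2.resize(c,None,fx=6 if n=="side" else 8,fy=6 if n=="side" else 8,interpolation=cv2.INTER_CUBIC))
E
```

```text
(no output)
```

View pics/side0c.png

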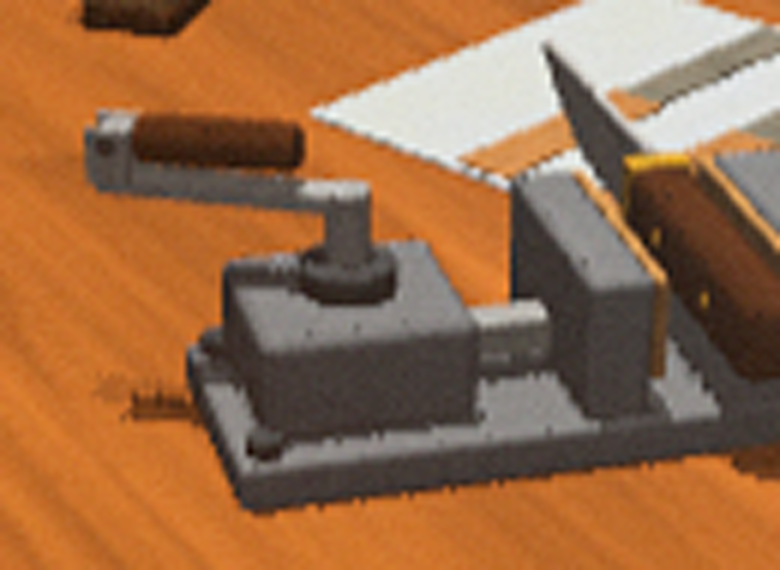

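View pics/top0c.png

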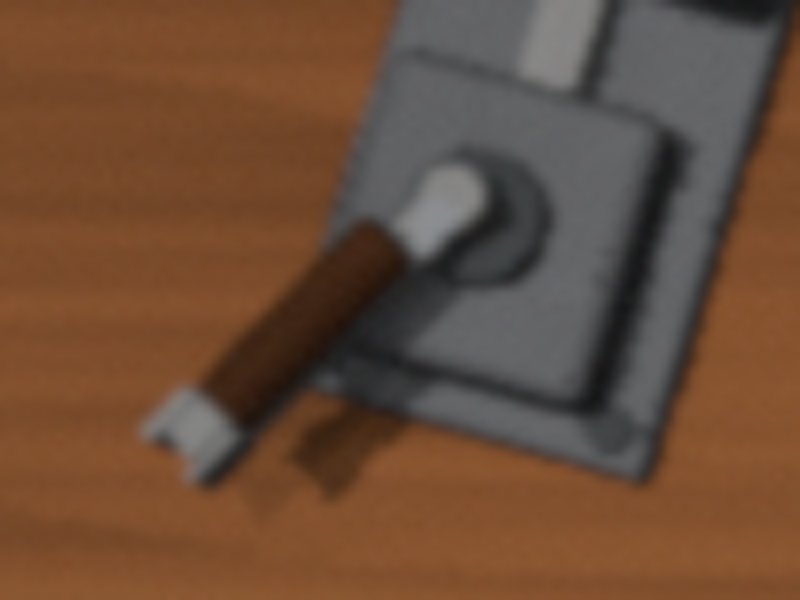

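```bash
cat > h.py <<'E'
import numpy as np
def ray(d,u,v):
    V=d["view"]; c=np.array([(u-d["cx"])/d["fx"],-(v-d["cy"])/d["fy"],-1]); R=V[:3,:3]
    return -R.T@V[:3,3], R.T@c
def atz(d,u,v,z):
    o,r=ray(d,u,v); return o+r*(z-o[2])/r[2]
def tri(a,b):
    (o1,r1),(o2,r2)=a,b; r1=r1/np.linalg.norm(r1); r2=r2/np.linalg.norm(r2)
    s=np.linalg.lstsq(np.c_[r1,-r2],o2-o1,rcond=None)[0]; p=o1+s[0]*r1;q=o2+s[1]*r2
    return (p+q)/2,np.linalg.norm(p-q)
def proj(d,p):
    c=d["view"]@np.r_[p,1]; return d["cx"]+d["fx"]*c[0]/-c[2], d["cy"]-d["fy"]*c[1]/-c[2]
E
python3 - <<'E'
from h import *
np.set_printoptions(precision=1,suppress=True)
T=dict(np.load("top0.npz"));S=dict(np.load("side0.npz"))
pts={"hinge":((190,425),(106,145)),"free":((385,240),(301,143)),"axis":((460,183),(346,188))}
P={}
for k,((a,b),(c,e)) in pts.items():
    t=(150+a/8-.45,190+b/8-.45); s=(245+c/6-.4,160+e/6-.4)
    z=86 if k=="axis" else 96
    P[k]=atz(T,*t,z); print(k,"tri",tri(ray(T,*t),ray(S,*s)),"top",P[k],"side",atz(S,*s,z))
    for d,(u,v) in((T,t),(S,s)):
        o,r=ray(d,u,v); w=d["depth"][int(round(v)),int(round(u))]; print("  depth",o+r*w)
a=P["hinge"]-P["axis"];print(a,np.linalg.norm(a[:2]),np.arctan2(a[1],a[0]))
# vise direction in top: knife vise base edges
E
```

```text
hinge tri (array([487.2, 256.8,  91.3]), np.float64(7.147487114000224)) top [489.9 254.   96. ] side [479.5 248.4  96. ]
  depth [489.1 252.3 102. ]
  depth [480.2 249.8  95.3]
free tri (array([529.7, 213.2,  99.5]), np.float64(0.8832891690769512)) top [530.7 213.8  96. ] side [533.1 220.5  96. ]
  depth [528.7 211.  107.8]
  depth [530.6 215.7  98.3]
axis tri (array([542.3, 201.6,  86.3]), np.float64(6.466195761408648)) top [545.2 200.3  86. ] side [539.5 203.3  86. ]
  depth [545.  200.   87.2]
  depth [540.2 204.6  85.4]
[-55.4  53.8  10. ] 77.17907935369001 2.3710960069856206
```

```bash
python3 - <<'E'
from h import *
import cv2
from scipy.spatial.transform import Rotation as R
np.set_printoptions(precision=3,suppress=True)
M=R.from_quat([-0.69984393,  0.70123753, -0.09618761,  0.0960851],scalar_first=True).as_matrix(); print(M)
T=dict(np.load("top0.npz"))
f=T["frame"].astype(int); sub=f[205:250,165:215]
hsv=cv2.cvtColor(T["frame"],cv2.COLOR_RGB2HSV)
V=T["view"]; vv,uu=np.mgrid[100:260,130:280]
o,_=ray(T,0,0); P=np.array([ (lambda oo,r:oo+r*T["depth"][v,u])(*ray(T,u,v)) for v,u in zip(vv.ravel(),uu.ravel())]).reshape(160,150,3)
F=f[100:260,130:280]
red=(F[...,0]>F[...,2]*1.6)
hm=red&(P[...,2]>85)&(np.hypot(P[...,0]-510,P[...,1]-230)<45)
q=P[hm];print(len(q),q.mean(0)); c=q.mean(0); s=np.linalg.svd(q-c)[2][0];print("dir",s,np.arctan2(s[1],s[0])); t=(q-c)@s; print(c+s*t.min(),c+s*t.max())
# parts above z>80 not red (arm), knife & blade
am=(~red)&(P[...,2]>80)&(np.hypot(P[...,0]-515,P[...,1]-228)<60); q=P[am]; print("arm",len(q),q[np.argsort(q[:,0])][::max(1,len(q)//12)])
kz=(P[...,0]>600)&(P[...,2]>25); q=P[kz]; print("max z beyond x>600",q[q[:,2].argmax()], q.min(0),q.max(0))
b=q[q[:,1]>270]; print("blade",b.min(0) if len(b) else None,b.max(0) if len(b) else None)
E
```

```text
[[ 0.963 -0.     0.269]
 [-0.269 -0.002  0.963]
 [ 0.    -1.    -0.002]]
262 [510.422 229.765 102.543]
dir [-0.735  0.67  -0.1  ] 2.4024533326431117
[529.777 212.123 105.17 ] [480.745 256.816  98.514]
arm 247 [[478.261 252.326 102.113]
 [483.663 247.934 100.398]
 [486.95  252.957 101.202]
 [489.041 248.65   98.611]
 [492.119 244.46  102.003]
 [495.478 254.893 101.69 ]
 [508.654 225.452  84.63 ]
 [525.836 208.8    99.696]
 [531.941 220.052 103.864]
 [535.301 205.281  85.76 ]
 [538.717 201.691  86.802]
 [542.423 203.78   85.817]
 [546.199 204.166  84.646]]
max z beyond x>600 [695.475 178.194  69.946] [600.001 109.524  25.306] [732.885 341.572  69.946]
blade [685.477 270.08   30.009] [707.823 341.572  62.154]
```

```bash
python3 -m crank '[{"linear":[5,0,-3.3],"dr":[0,3,0]},{"linear":[10,1,-6.6],"dr":[0,7,0]},{"linear":[15,2,-9.9],"dr":[0,11,0]},{"linear":[20,3,-13.2],"dr":[0,14,0]},{"linear":[25,4,-16.5],"dr":[0,18,0]},{"linear":[30,5,-19.8],"dr":[0,22,0]},{"linear":[35,6,-23.1],"dr":[0,25,0]},{"linear":[40,6.5,-26.4],"dr":[0,27.2,0]},{"linear":[43,7,-28.7],"dr":[0,27.2,0]},{"linear":[44.5,7,-29.7],"dr":[0,27.2,0]},{"linear":[44.5,7,-29.7],"dr":[0,27.2,0]},{"linear":[44.5,7,-29.7],"dr":[0,27.2,0]}]' 6
cat >> h.py <<'E'
from scipy.spatial.transform import Rotation as Rn
def rel(p,targets):
    """targets: list (x,y,z,yaw of tool z); print rows rel to current measured pose"""
    from plant import bot
    s=bot.get_state(); M=Rn.from_quat(s["tool_rot"],scalar_first=True).as_matrix()
    y0=np.arctan2(M[1,2],M[0,2])
    for t in targets:
        d=M.T@(np.array(t[:3])-s["eef_pos"])/10
        dy=(t[3]-y0+np.pi)%(2*np.pi)-np.pi
        print(np.round(d,2),"ry",round(-np.degrees(dy),1))
E
python3 - <<'E'
from h import *
from plant import bot
import cv2
s=bot.get_state();print(s["clock"],s["eef_pos"],s["joint_positions"],s["wrist_force"],s["gripper_width"])
rel(0,[(523.5,219.6,93,.824)])
for n in("side","top"):
    im=bot.get_image(n); np.savez(n+"1.npz",**im)
    x,y,w,h=(215,100,160,120) if n=="side" else (140,150,130,100)
    cv2.imwrite(f"pics/{n}1c.png",cv2.resize(im["frame"][y:y+h,x:x+w,::-1],None,fx=5,fy=5,interpolation=cv2.INTER_CUBIC))
E
```

```text
clock: 1.6
eef_pos: [522.6, 222.4, 172.4]
tool_rot: [0.659, -0.658, 0.258, -0.257]
wrist_force: [0.1, -0.1, -0.5]
gripper_width: 0.706
1.6 [522.55427037 222.40492863 172.36371399] [-0.72807638  0.1938225   0.31514104  1.76189386 -0.06556883  1.19606195
  0.43193999] [ 0.09211766 -0.0526424  -0.45092594] 0.7058837316557187
[ 0.27  7.94 -0.15] ry 0.1
```

View pics/side1c.png

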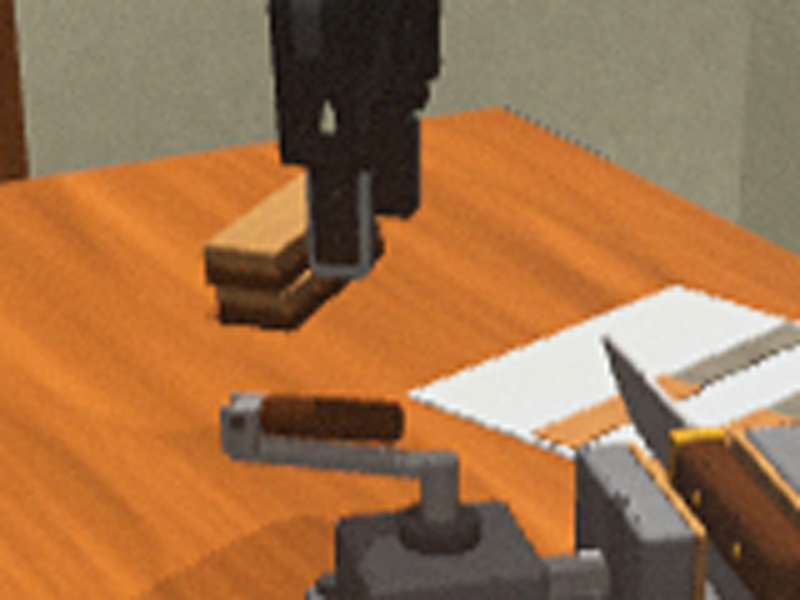

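View pics/top1c.png

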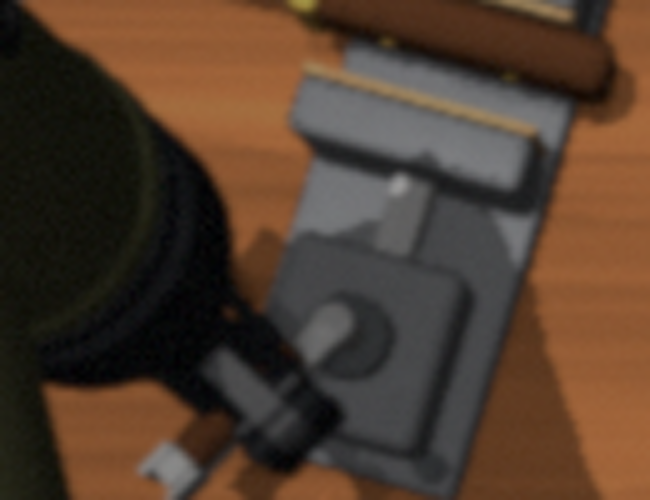

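The gripper stands over the handle, with the fingers on either side of the arm (top crop, around (280,400)). The handle's free end shows in the side crop at (400,420). Descending and closing next.

```bash
python3 -m crank '[{"linear":[0.2,2.5,-0.2],"dr":[0,0,0]},{"linear":[0.2,5,-0.2],"dr":[0,0,0]},{"linear":[0.2,7,-0.2],"dr":[0,0,0]},{"linear":[0.2,7.9,-0.2],"dr":[0,0,0]},{"linear":[0.2,7.9,-0.2],"dr":[0,0,0]}]' 6
python3 -m crank '[{"linear":[0,0,0],"dr":[0,0,0]},{"linear":[0,0,0],"dr":[0,0,0]},{"linear":[0,0,0],"dr":[0,0,0]},{"linear":[0,0,0],"dr":[0,0,0]},{"linear":[0,0,0],"dr":[0,0,0]},{"linear":[0,0,0],"dr":[0,0,0]}]' 0.8 30
python3 - <<'E'
from h import *
from plant import bot
import cv2
for n in("side","top"):
    im=bot.get_image(n)
    x,y,w,h=(215,100,160,120) if n=="side" else (140,150,130,100)
    cv2.imwrite(f"pics/{n}2c.png",cv2.resize(im["frame"][y:y+h,x:x+w,::-1],None,fx=5,fy=5,interpolation=cv2.INTER_CUBIC))
H=np.array([488.5,252,96-8]);phi=2.395;u=np.array([np.cos(phi),np.sin(phi),0]);L=48
rel(0,[tuple(H+L*(-np.cos(a)*u+np.sin(a)*np.array([0,0,1])))+(.824,) for a in np.r_[.1,np.arange(.2,1.58,.17),1.57]])
E
```

```text
clock: 2.33
eef_pos: [523.2, 217.9, 93.1]
tool_rot: [-0.658, 0.659, -0.258, 0.258]
wrist_force: [0.4, 0.6, 0.9]
gripper_width: 0.704
clock: 3.08
eef_pos: [524.8, 218.0, 94.0]
tool_rot: [0.659, -0.657, 0.257, -0.259]
wrist_force: [3.8, 3.8, 1.1]
gripper_width: 0.174
[-0.19  0.12  0.02] ry -0.0
[-0.27 -0.35  0.02] ry -0.0
[-0.49 -1.14  0.03] ry -0.0
[-0.85 -1.87  0.03] ry -0.0
[-1.33 -2.53  0.03] ry -0.0
[-1.91 -3.1   0.03] ry -0.0
[-2.58 -3.57  0.03] ry -0.0
[-3.32 -3.91  0.03] ry -0.0
[-4.1  -4.13  0.03] ry -0.0
[-4.92 -4.2   0.03] ry -0.0
[-4.96 -4.2   0.03] ry -0.0
```

View pics/side2c.png

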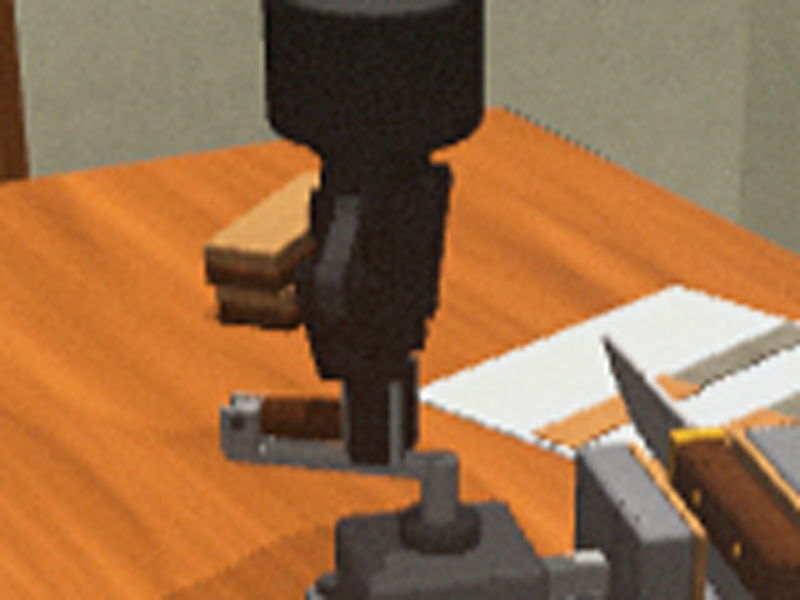

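View pics/top2c.png

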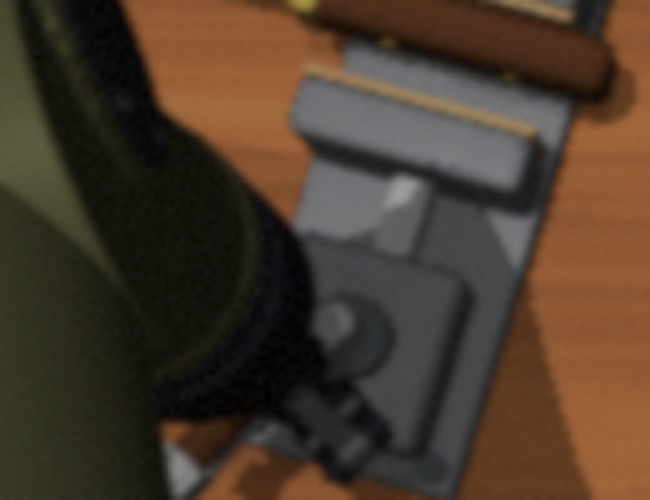

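```bash
python3 -m crank '[{"linear":[-0.05,-0.4,0],"dr":[0,0,0]},{"linear":[-0.25,-0.85,0],"dr":[0,0,0]},{"linear":[-0.45,-1.3,0],"dr":[0,0,0]},{"linear":[-0.7,-1.75,0],"dr":[0,0,0]},{"linear":[-1.0,-2.2,0],"dr":[0,0,0]},{"linear":[-1.35,-2.6,0],"dr":[0,0,0]},{"linear":[-1.8,-3.1,0],"dr":[0,0,0]}]'
python3 - <<'E'
from h import *
from plant import bot
import cv2
for n in("side","top"):
    im=bot.get_image(n)
    x,y,w,h=(215,100,160,120) if n=="side" else (140,150,130,100)
    cv2.imwrite(f"pics/{n}3c.png",cv2.resize(im["frame"][y:y+h,x:x+w,::-1],None,fx=5,fy=5,interpolation=cv2.INTER_CUBIC))
H=np.array([488.5,252,96-8]);phi=2.395;u=np.array([np.cos(phi),np.sin(phi),0]);L=48
rel(0,[tuple(H+L*(-np.cos(a)*u+np.sin(a)*np.array([0,0,1])))+(.824,) for a in np.r_[np.arange(.9,1.58,.1),1.57]])
E
```

```text
clock: 4.05
eef_pos: [514.1, 227.4, 124.8]
tool_rot: [0.658, -0.658, 0.256, -0.261]
wrist_force: [10.3, 0.2, -2.1]
gripper_width: 0.173
[-0.51 -0.03  0.06] ry -0.1
[-0.9  -0.31  0.06] ry -0.1
[-1.31 -0.55  0.06] ry -0.1
[-1.75 -0.75  0.06] ry -0.1
[-2.21 -0.9   0.06] ry -0.1
[-2.67 -1.01  0.06] ry -0.1
[-3.15 -1.07  0.05] ry -0.1
[-3.48 -1.09  0.05] ry -0.1
```

View pics/side3c.png

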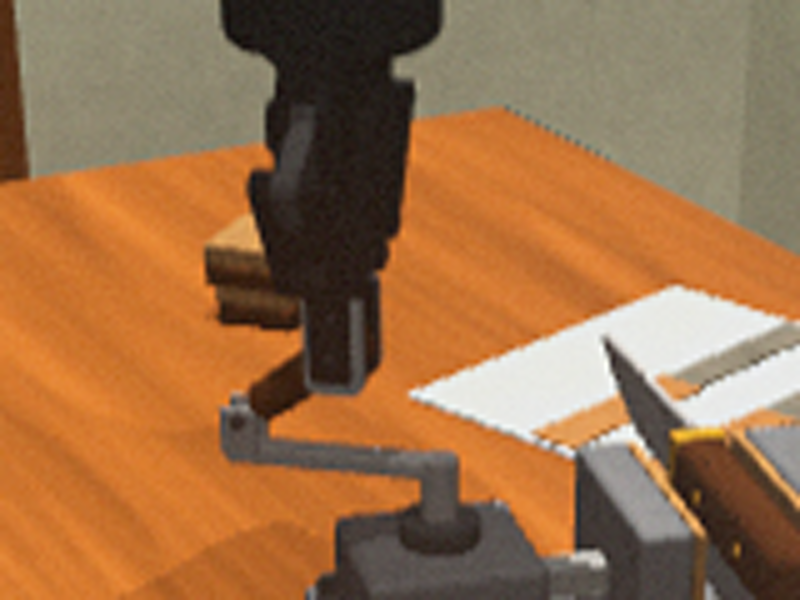

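```bash
python3 -m crank '[{"linear":[-0.4,-0.3,0],"dr":[0,0,0]},{"linear":[-0.85,-0.6,0],"dr":[0,0,0]},{"linear":[-1.3,-0.85,0],"dr":[0,0,0]},{"linear":[-1.75,-1.05,0],"dr":[0,0,0]},{"linear":[-2.2,-1.2,0],"dr":[0,0,0]},{"linear":[-2.65,-1.3,0],"dr":[0,0,0]},{"linear":[-3.1,-1.35,0],"dr":[0,0,0]},{"linear":[-3.5,-1.35,0],"dr":[0,0,0]},{"linear":[-3.5,-1.35,0],"dr":[0,0,0]}]'
python3 - <<'E'
from h import *
from plant import bot
import cv2
print(bot.get_state()["moment"])
for n in("side","top"):
    im=bot.get_image(n)
    x,y,w,h=(215,100,160,120) if n=="side" else (140,150,130,100)
    cv2.imwrite(f"pics/{n}4c.png",cv2.resize(im["frame"][y:y+h,x:x+w,::-1],None,fx=5,fy=5,interpolation=cv2.INTER_CUBIC))
E
```

```text
clock: 5.28
eef_pos: [489.4, 249.8, 140.5]
tool_rot: [0.658, -0.658, 0.256, -0.262]
wrist_force: [7.4, -5.1, 9.6]
gripper_width: 0.17
[-1.44231925 -1.60804866  0.04942313]
```

View pics/side4c.png

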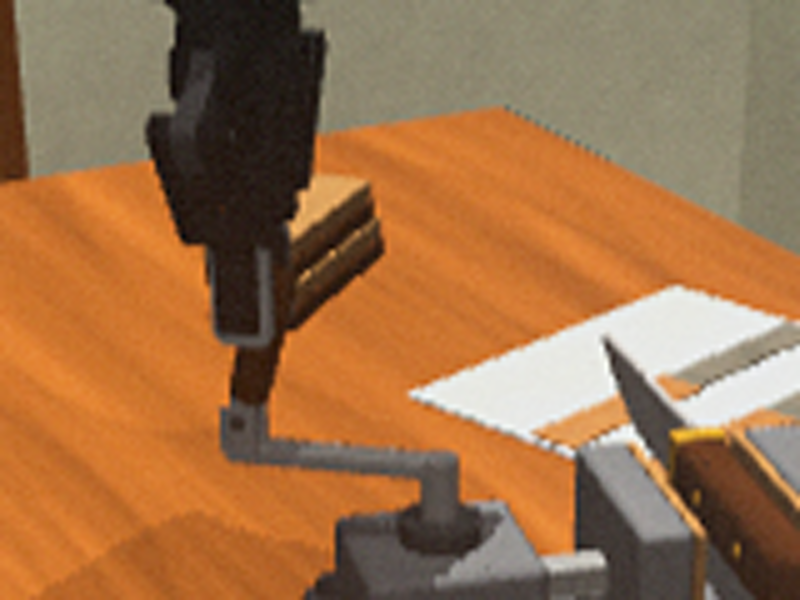

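View pics/top4c.png

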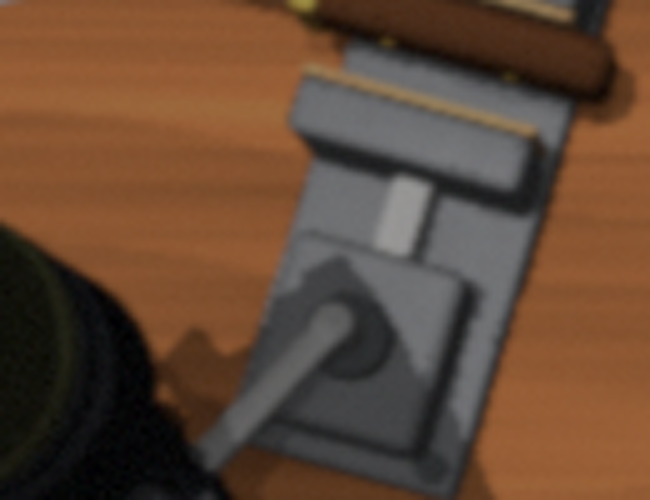

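Nearly upright: it still leans about 10° inward (side crop, handle between (250,390) and (265,345)). I'll push outward to the stop.

```bash
python3 -m crank '[{"linear":[-0.3,0,0],"dr":[0,0,0]},{"linear":[-0.6,0,0],"dr":[0,0,0]},{"linear":[-0.8,0,0],"dr":[0,0,0]},{"linear":[-0.8,0,0],"dr":[0,0,0]}]'
python3 -m crank '[{"linear":[-0.2,0,0],"dr":[0,0,0]},{"linear":[-0.4,0,0],"dr":[0,0,0]},{"linear":[-0.4,0,0],"dr":[0,0,0]}]'
python3 - <<'E'
from h import *
from plant import bot
import cv2
print(bot.get_state()["moment"])
for n in("side","top"):
    im=bot.get_image(n)
    x,y,w,h=(215,100,160,120) if n=="side" else (140,150,130,100)
    cv2.imwrite(f"pics/{n}5c.png",cv2.resize(im["frame"][y:y+h,x:x+w,::-1],None,fx=5,fy=5,interpolation=cv2.INTER_CUBIC))
E
```

```text
clock: 5.88
eef_pos: [483.4, 255.3, 140.7]
tool_rot: [0.658, -0.658, 0.256, -0.262]
wrist_force: [6.8, -6.0, 12.5]
gripper_width: 0.174
clock: 6.25
eef_pos: [480.1, 258.2, 140.4]
tool_rot: [0.658, -0.658, 0.257, -0.262]
wrist_force: [4.5, -5.0, 10.7]
gripper_width: 0.174
[-1.30624417 -1.40299578  0.01179877]
```

View pics/side5c.png

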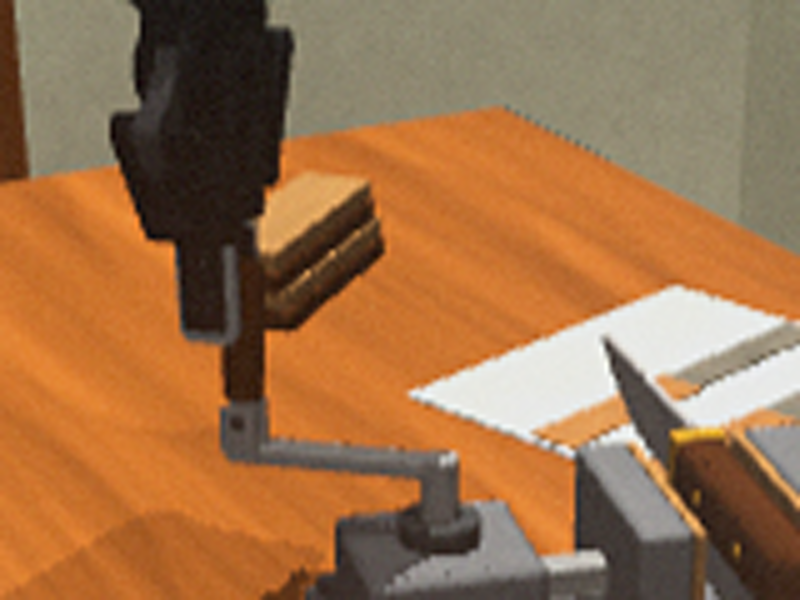

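View pics/top5c.png

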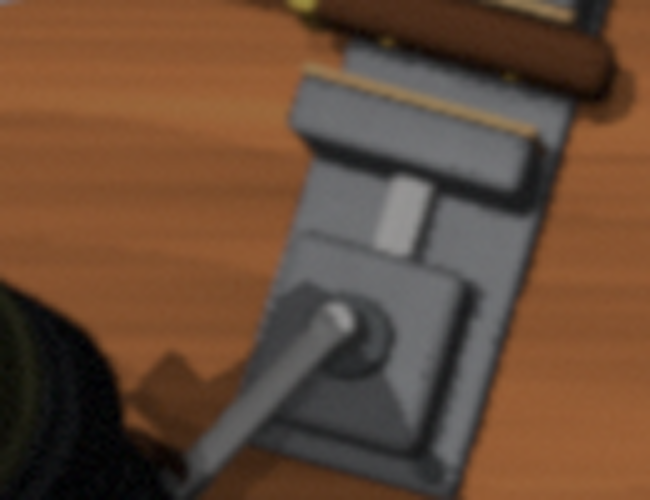

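Now the handle is upright (side crop: vertical edges at x≈228 and 265), but the pads slid about 10 mm past it. I'll open a little, recentre and grip again.

```bash
python3 -m crank '[{"linear":[0,0,0],"dr":[0,0,0]},{"linear":[0,0,0],"dr":[0,0,0]},{"linear":[0,0,0],"dr":[0,0,0]},{"linear":[0.5,0.4,0],"dr":[0,0,0]},{"linear":[1.0,0.8,0],"dr":[0,0,0]},{"linear":[1.0,0.8,0],"dr":[0,0,0]},{"linear":[1.0,0.8,0],"dr":[0,0,0]}]' 3.5
python3 - <<'E'
from h import *
from plant import bot
import cv2
im=bot.get_image("side")
x,y,w,h=(215,100,160,120)
cv2.imwrite(f"pics/side6c.png",cv2.resize(im["frame"][y:y+h,x:x+w,::-1],None,fx=5,fy=5,interpolation=cv2.INTER_CUBIC))
E
```

```text
clock: 7.22
eef_pos: [483.4, 254.6, 129.7]
tool_rot: [-0.658, 0.658, -0.258, 0.258]
wrist_force: [-0.1, 0.0, 0.6]
gripper_width: 0.408
```

View pics/side6c.png

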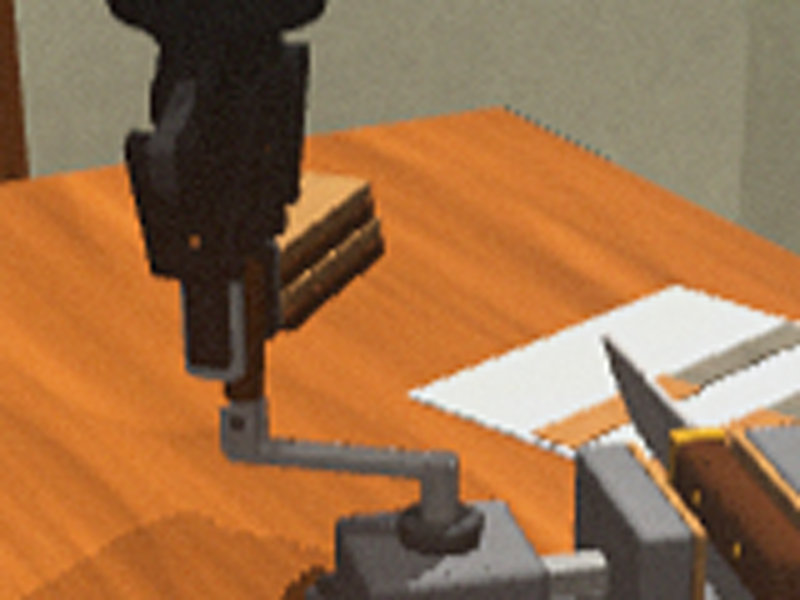

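```bash
python3 -m crank '[{"linear":[0.5,-0.3,0],"dr":[0,0,0]},{"linear":[0.5,-0.3,0],"dr":[0,0,0]},{"linear":[0.5,-0.3,0],"dr":[0,0,0]}]' 3.5
python3 -m crank '[{"linear":[0,0,0],"dr":[0,0,0]},{"linear":[0,0,0],"dr":[0,0,0]},{"linear":[0,0,0],"dr":[0,0,0]},{"linear":[0,0,0],"dr":[0,0,0]},{"linear":[0,0,0],"dr":[0,0,0]}]' 0.8 40
cat > w.py <<'E'
from h import *
from plant import bot
import sys
A=np.array([543.5,201]);s=bot.get_state();p=s["eef_pos"][:2]
M=Rn.from_quat(s["tool_rot"],scalar_first=True).as_matrix()
r=p-A;phi=np.arctan2(r[1],r[0]);R=np.hypot(*r);print("phi",phi,"R",R,"yaw",np.arctan2(M[1,2],M[0,2]),"F rad/tan_cw",s["wrist_force"][:2]@r/R,s["wrist_force"][:2]@np.array([r[1],-r[0]])/R)
R0=float(sys.argv[1]) if len(sys.argv)>1 else R
rel(0,[tuple(A+(R0+.3*k)*np.array([np.cos(phi-k*.14),np.sin(phi-k*.14)]))+(s["eef_pos"][2],phi-k*.14-np.pi/2) for k in range(1,9)])
E
python3 w.py
```

```text
clock: 7.65
eef_pos: [487.2, 251.2, 133.0]
tool_rot: [0.658, -0.658, 0.258, -0.258]
wrist_force: [0.1, -0.2, 0.2]
gripper_width: 0.405
clock: 8.28
eef_pos: [487.1, 251.4, 133.0]
tool_rot: [0.658, -0.658, 0.258, -0.258]
wrist_force: [-0.5, 1.3, 2.0]
gripper_width: 0.173
phi 2.4123483767442764 R 75.63007453227608 yaw 0.8233954248405521 F rad/tan_cw 1.26281849266501 0.644754758062623
[0.03 0.   1.06] ry 7.0
[0.2  0.   2.11] ry 15.0
[0.52 0.   3.13] ry 23.0
[0.98 0.   4.1 ] ry 31.0
[1.57 0.   5.  ] ry 39.1
[2.29 0.   5.81] ry 47.1
[3.12 0.   6.51] ry 55.1
[4.04 0.   7.1 ] ry 63.1
```

```bash
python3 -m crank '[{"linear":[0,0,0.5],"dr":[0,3.5,0]},{"linear":[0.03,0,1.06],"dr":[0,8,0]},{"linear":[0.2,0,2.1],"dr":[0,15,0]},{"linear":[0.5,0,3.1],"dr":[0,23,0]},{"linear":[0.95,0,4.1],"dr":[0,31,0]},{"linear":[0.95,0,4.1],"dr":[0,31,0]}]'
python3 w.py
python3 - <<'E'
from plant import bot
import cv2
for n in("side","top"):
    im=bot.get_image(n)
    x,y,w,h=(215,100,160,120) if n=="side" else (140,150,130,100)
    cv2.imwrite(f"pics/{n}7c.png",cv2.resize(im["frame"][y:y+h,x:x+w,::-1],None,fx=5,fy=5,interpolation=cv2.INTER_CUBIC))
E
```

```text
clock: 9.02
eef_pos: [522.2, 273.7, 132.9]
tool_rot: [-0.564, 0.566, -0.425, 0.425]
wrist_force: [-2.0, -3.0, 3.8]
gripper_width: 0.172
phi 1.8554668776961014 R 75.7092339836385 yaw 0.2807115228696398 F rad/tan_cw -2.3690866185480473 -2.7530500913606244
[ 0.04 -0.    1.06] ry 7.8
[ 0.23 -0.    2.11] ry 15.8
[ 0.56 -0.    3.13] ry 23.8
[ 1.04 -0.    4.09] ry 31.9
[ 1.65 -0.    4.98] ry 39.9
[ 2.37 -0.    5.78] ry 47.9
[ 3.21 -0.    6.47] ry 55.9
[ 4.14 -0.    7.05] ry 63.9
```

View pics/side7c.png

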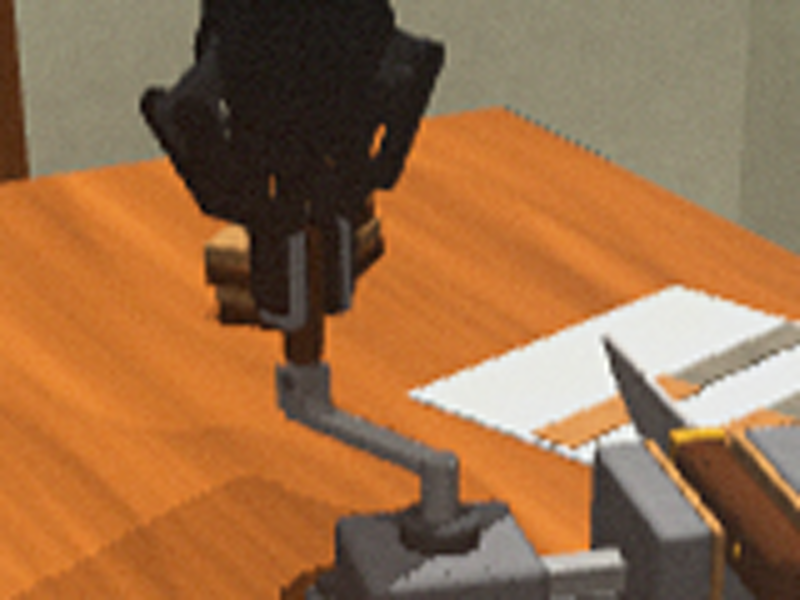

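View pics/top7c.png

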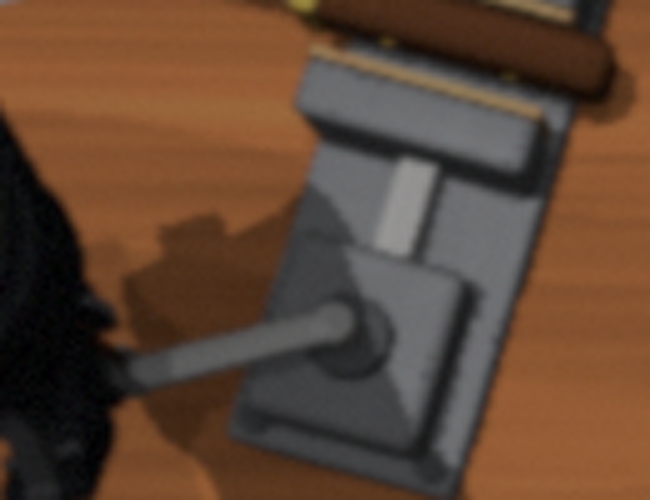

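The crank has turned about 0.55 rad, the jaw has moved forward and the handle is still upright. Continuing.

```bash
python3 -m crank '[{"linear":[0,0,0.5],"dr":[0,4,0]},{"linear":[0.05,0,1.06],"dr":[0,8,0]},{"linear":[0.23,0,2.1],"dr":[0,16,0]},{"linear":[0.56,0,3.1],"dr":[0,24,0]},{"linear":[1.05,0,4.1],"dr":[0,32,0]},{"linear":[1.05,0,4.1],"dr":[0,32,0]}]'
python3 w.py 76
```

```text
clock: 9.88
eef_pos: [564.0, 273.7, 132.9]
tool_rot: [-0.425, 0.427, -0.564, 0.565]
wrist_force: [-3.2, -4.8, 5.2]
gripper_width: 0.176
phi 1.2959993444078957 R 75.5111465909837 yaw -0.27788052020753 F rad/tan_cw -5.535132378914462 -1.7633611266109923
[-0.01 -0.    1.06] ry 7.8
[ 0.18 -0.    2.12] ry 15.9
[ 0.52 -0.    3.14] ry 23.9
[ 1.  -0.   4.1] ry 31.9
[ 1.61 -0.    5.  ] ry 39.9
[2.34 0.   5.8 ] ry 48.0
[3.18 0.   6.5 ] ry 56.0
[4.11 0.01 7.07] ry 64.0
```

```bash
python3 -m crank '[{"linear":[0,0,0.5],"dr":[0,4,0]},{"linear":[0,0,1.06],"dr":[0,8,0]},{"linear":[0.08,0,1.6],"dr":[0,12,0]},{"linear":[0.08,0,1.6],"dr":[0,12,0]}]'
python3 w.py 75.5
python3 - <<'E'
from plant import bot
import cv2
for n in("side","top"):
    im=bot.get_image(n)
    x,y,w,h=(215,100,160,120) if n=="side" else (140,110,130,100)
    cv2.imwrite(f"pics/{n}8c.png",cv2.resize(im["frame"][y:y+h,x:x+w,::-1],None,fx=5,fy=5,interpolation=cv2.INTER_CUBIC))
E
```

```text
clock: 10.38
eef_pos: [578.5, 267.7, 132.9]
tool_rot: [-0.363, 0.367, -0.605, 0.606]
wrist_force: [-5.5, -7.7, 7.9]
gripper_width: 0.174
phi 1.0869324422652102 R 75.33588079161076 yaw -0.4866092455457986 F rad/tan_cw -9.316625558421917 -1.2818926827636181
[ 0.02 -0.    1.06] ry 7.9
[ 0.21 -0.    2.1 ] ry 15.9
[0.55 0.   3.12] ry 23.9
[1.02 0.   4.08] ry 31.9
[1.63 0.   4.96] ry 39.9
[2.36 0.01 5.76] ry 48.0
[3.19 0.01 6.45] ry 56.0
[4.12 0.02 7.02] ry 64.0
```

View pics/side8c.png

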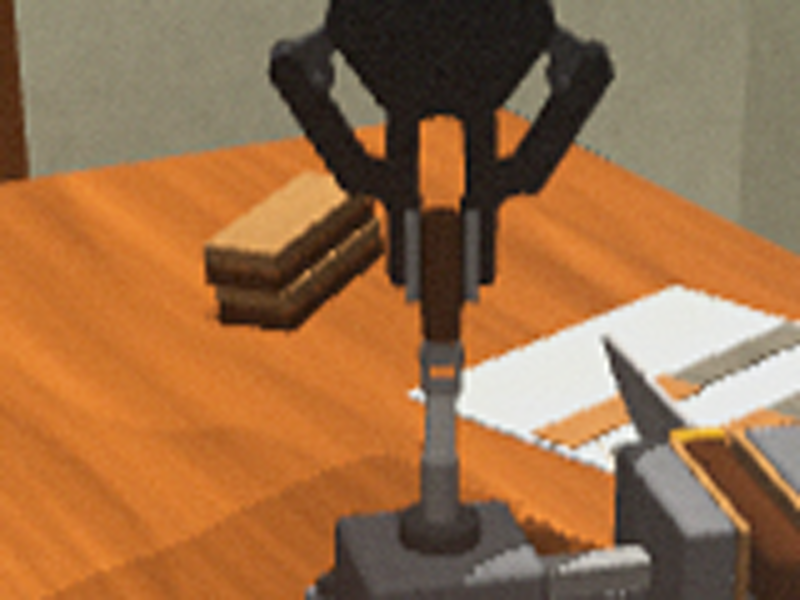

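View pics/top8c.png

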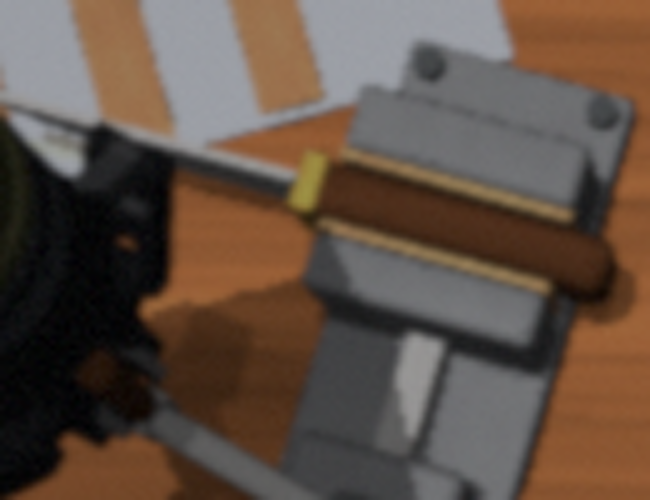

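The jaw almost touches the knife handle, with a thin gap left along (330,230)-(550,290) in the top crop. Small steps from here, watching the tangential force.

```bash
python3 -m crank '[{"linear":[0,0,0.5],"dr":[0,4,0]},{"linear":[0.05,0,1.0],"dr":[0,8,0]},{"linear":[0.05,0,1.0],"dr":[0,8,0]}]'
python3 w.py 75.5 | head -2
python3 -m crank '[{"linear":[0.03,0,0.4],"dr":[0,3,0]},{"linear":[0.03,0,0.4],"dr":[0,3,0]}]'
python3 w.py 75.5 | head -3
```

```text
clock: 10.85
eef_pos: [586.8, 262.3, 132.8]
tool_rot: [-0.32, 0.324, -0.629, 0.63]
wrist_force: [-5.7, -6.9, 7.3]
gripper_width: 0.177
phi 0.9562261888020726 R 75.05338192047772 yaw -0.6261690696767956 F rad/tan_cw -8.89224424532606 -0.7019063962820284
[-0.01 -0.    1.06] ry 7.4
clock: 11.1
eef_pos: [588.9, 260.9, 132.8]
tool_rot: [-0.303, 0.308, -0.637, 0.638]
wrist_force: [-7.9, -5.4, 9.3]
gripper_width: 0.174
phi 0.921722300376203 R 75.14303787244062 yaw -0.6771005614457161 F rad/tan_cw -9.052357452599267 -3.012168783303336
[-0.02 -0.    1.06] ry 6.4
[ 0.14 -0.    2.11] ry 14.4
```

```bash
for i in 1; do python3 -m crank '[{"linear":[0,0,0.4],"dr":[0,2,0]},{"linear":[0,0,0.4],"dr":[0,2,0]}]'; python3 w.py 75.5 | head -1; done
python3 -m crank '[{"linear":[0,0,0.4],"dr":[0,2,0]},{"linear":[0,0,0.4],"dr":[0,2,0]}]'; python3 w.py 75.5 | head -1
python3 - <<'E'
from plant import bot
import cv2
for n in("side","top"):
    im=bot.get_image(n)
    x,y,w,h=(215,100,160,120) if n=="side" else (140,110,130,100)
    cv2.imwrite(f"pics/{n}9c.png",cv2.resize(im["frame"][y:y+h,x:x+w,::-1],None,fx=5,fy=5,interpolation=cv2.INTER_CUBIC))
E
```

```text
clock: 11.35
eef_pos: [589.5, 261.2, 132.7]
tool_rot: [0.292, -0.299, 0.644, -0.641]
wrist_force: [-13.4, -2.6, 11.3]
gripper_width: 0.174
phi 0.917993461735156 R 75.73610314266396 yaw -0.7093595513128049 F rad/tan_cw -10.237727723905195 -9.035790298732708
clock: 11.6
eef_pos: [590.0, 261.1, 132.6]
tool_rot: [0.28, -0.289, 0.65, -0.644]
wrist_force: [-19.2, -0.0, 14.0]
gripper_width: 0.173
phi 0.9127883907428257 R 75.99817870499159 yaw -0.7416605438938733 F rad/tan_cw -11.754402130781259 -15.17282722571027
```

View pics/top9c.png

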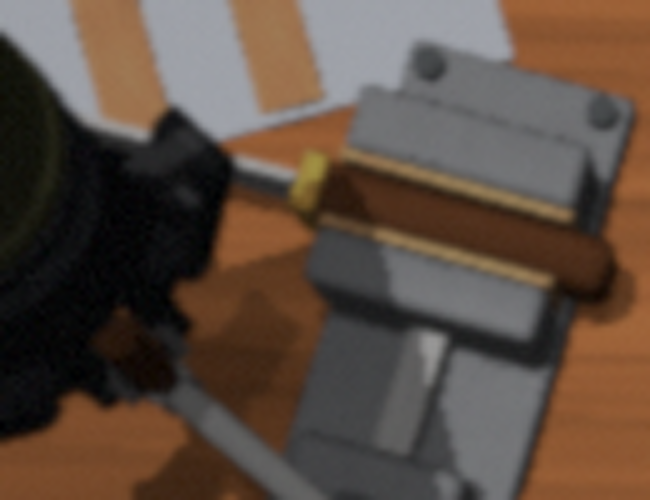

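View pics/side9c.png

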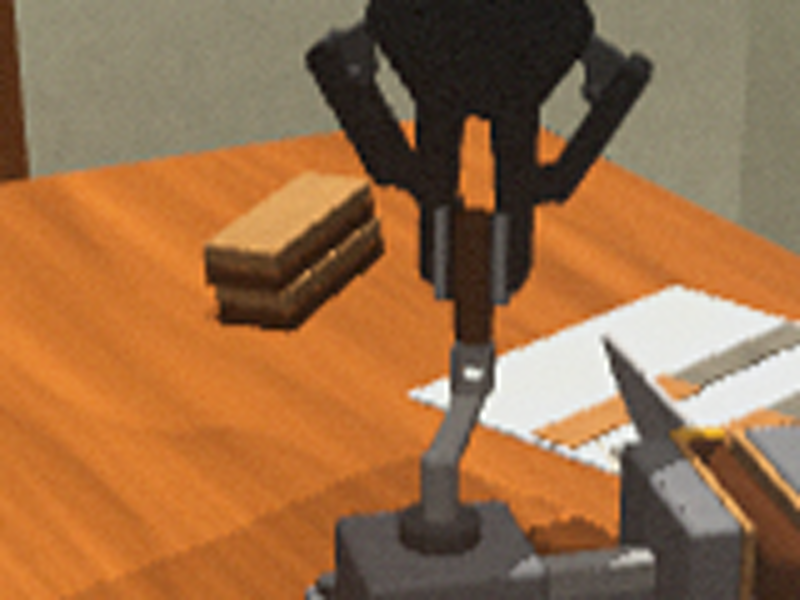

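The crank has stopped: four further commanded mm at a time moved the tool under 1 mm, the tangential force rose to 15 N, and the jaw liner lies on the knife handle. I'll release and retreat upwards.

```bash
python3 -m crank '[{"linear":[0,0,0],"dr":[0,0,0]},{"linear":[0,0,0],"dr":[0,0,0]},{"linear":[0,0,0],"dr":[0,0,0]},{"linear":[0,0,0],"dr":[0,0,0]}]' 6
python3 w.py|head -1
python3 -m crank '[{"linear":[0,-2,0],"dr":[0,0,0]},{"linear":[0,-4.5,0],"dr":[0,0,0]},{"linear":[0,-8,0],"dr":[0,0,0]},{"linear":[0,-12,0],"dr":[0,0,0]},{"linear":[4,-14,5],"dr":[0,0,0]},{"linear":[6,-14,9],"dr":[0,0,0]},{"linear":[8,-14,12],"dr":[0,0,0]},{"linear":[8,-14,12],"dr":[0,0,0]}]'
python3 - <<'E'
from plant import bot
import cv2,numpy as np
for n in("side","top"):
    im=bot.get_image(n); np.savez(n+"10.npz",**im)
    x,y,w,h=(215,100,160,120) if n=="side" else (120,110,160,120)
    cv2.imwrite(f"pics/{n}10c.png",cv2.resize(im["frame"][y:y+h,x:x+w,::-1],None,fx=5,fy=5,interpolation=cv2.INTER_CUBIC))
E
```

```text
clock: 12.2
eef_pos: [597.6, 258.0, 132.7]
tool_rot: [-0.283, 0.283, -0.648, 0.648]
wrist_force: [-0.0, 0.3, 0.8]
gripper_width: 0.7
phi 0.8119563923716601 R 78.5701742157877 yaw -0.7476700368083875 F rad/tan_cw 0.2201983321966244 -0.2703297976412789
clock: 13.2
eef_pos: [632.0, 112.7, 275.0]
tool_rot: [-0.281, 0.28, -0.648, 0.65]
wrist_force: [0.7, 0.5, 0.2]
gripper_width: 0.702
```

View pics/side10c.png

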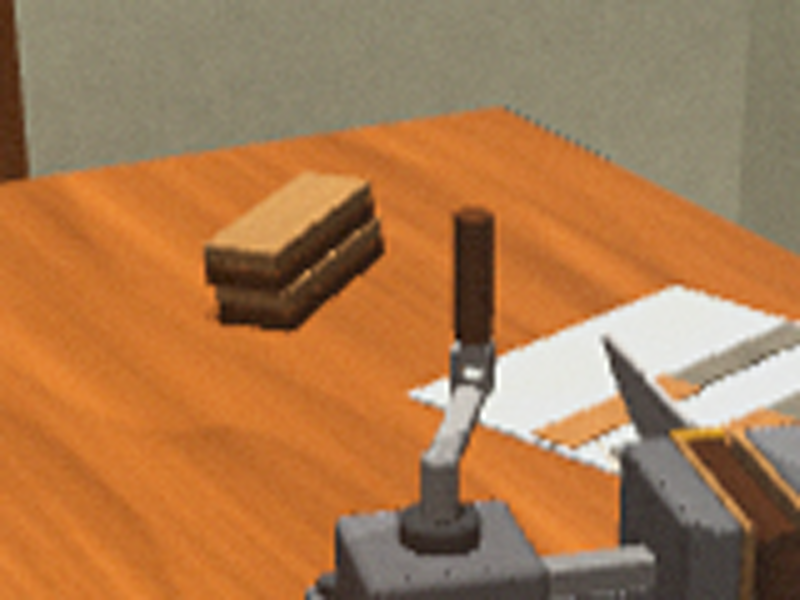

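View pics/top10c.png

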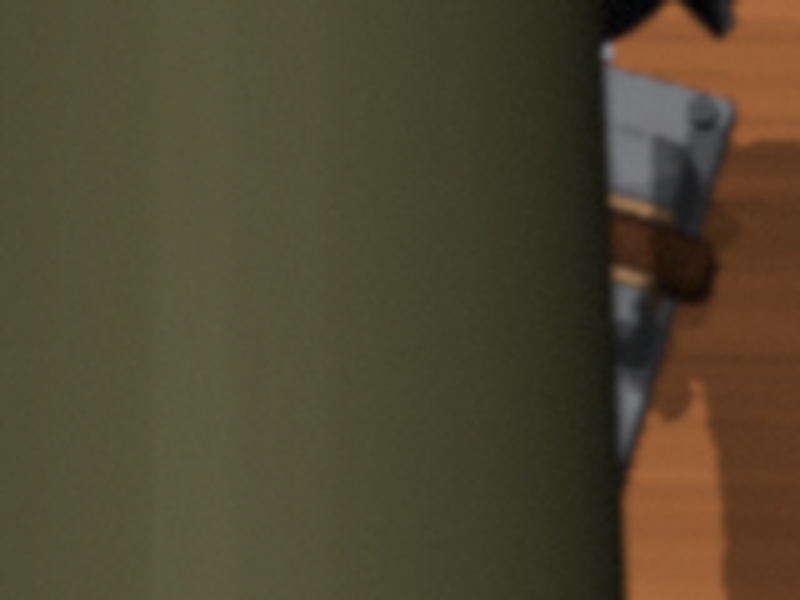

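```bash
python3 -m crank '[{"linear":[2,-2,5],"dr":[0,0,0]},{"linear":[4,-2,10],"dr":[0,0,0]},{"linear":[4,-2,15],"dr":[0,0,0]},{"linear":[4,-2,18],"dr":[0,0,0]},{"linear":[4,-2,18],"dr":[0,0,0]},{"linear":[4,-2,18],"dr":[0,0,0]}]'
python3 - <<'E'
from h import *
from plant import bot
import cv2
np.set_printoptions(precision=1,suppress=True)
for n in("side","top"):
    im=bot.get_image(n); np.savez(n+"11.npz",**im)
    if n=="top":cv2.imwrite("pics/top11f.png",im["frame"][...,::-1]);x,y,w,h=(120,110,160,120);cv2.imwrite(f"pics/{n}11c.png",cv2.resize(im["frame"][y:y+h,x:x+w,::-1],None,fx=5,fy=5,interpolation=cv2.INTER_CUBIC))
    else:
        cols=range(307,313)
        for v in range(143,168,3):
            q=[(lambda o,r:o+r*im["depth"][v,u])(*ray(im,u,v)) for u in cols]
            print(v,np.median(q,axis=0))
E
```

```text
clock: 14.05
eef_pos: [735.6, -31.2, 292.8]
tool_rot: [0.284, -0.284, 0.648, -0.647]
wrist_force: [-0.3, -0.8, -1.1]
gripper_width: 0.704
143 [585.  256.7 155.7]
146 [584.7 256.4 149.2]
149 [585.  256.1 143.5]
152 [585.2 256.1 137.9]
155 [583.8 254.4 131.7]
158 [584.2 254.5 125.8]
161 [584.9 256.4 119.2]
164 [585.  256.1 112.9]
167 [585.4 255.6 106.5]
```

View pics/top11c.png

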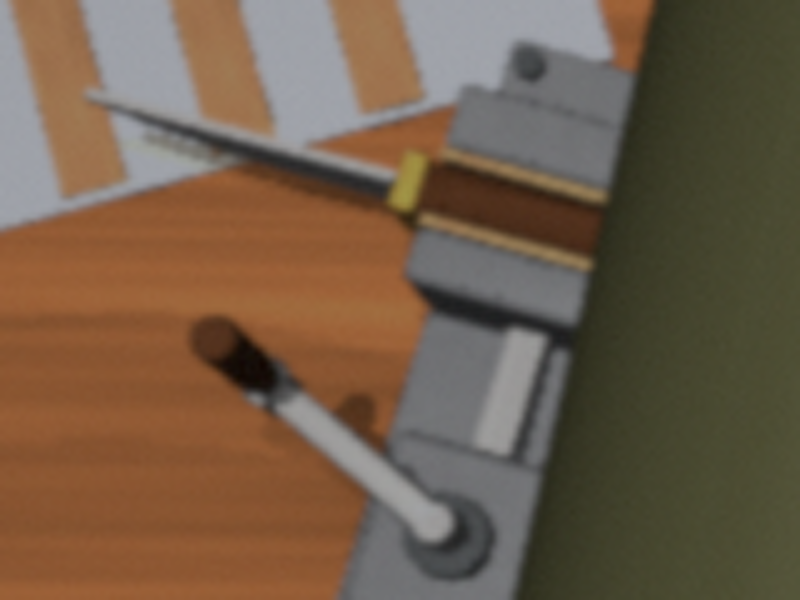

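View pics/top11f.png

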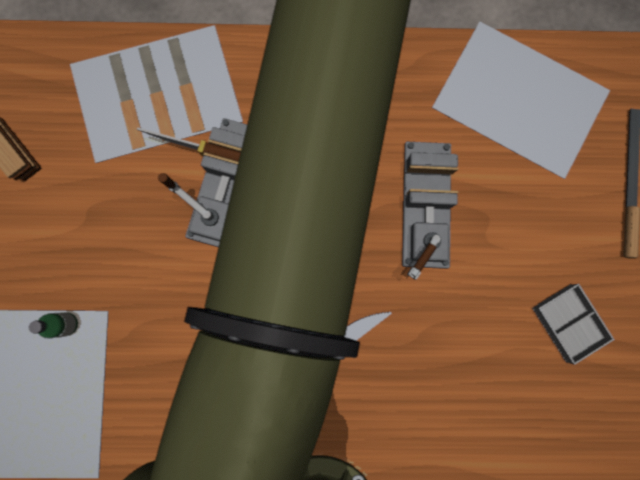

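```bash
python3 -c "
from plant import bot
bot.job_done(); print(bot.get_state()['clock'])"
```

```text
the job is handed in; nothing more can be done
the job is handed in; nothing more can be done
```

I swung the knife vise's handle fully upright, then turned the crank clockwise about 1.5 rad until it stopped with the jaw closed on the knife handle. I then let go, moved the arm clear and handed the job in at about 14 s of the 42 s allowed.

- **Regrip:** During the lift the pads slid about 10 mm past the handle, so I opened, recentred and gripped it again before turning the crank.
- **Crank at its stop:** At the end, 4 mm commanded steps moved the tool under 1 mm, and the tangential force rose to about 15 N. The crank did not move when I let go; side pictures before and after match.
- **Jaw closed:** The last top picture shows the jaw lining against the knife handle.
- **Handle upright:** Depth readings at nine heights on the free-standing handle stay within about 2 mm sideways with no trend, so it is upright to within about a degree.
- **Empty vise:** The last top picture shows its crank and folded handle unmoved. I did not go near it.
- **Disagreement:** The first hinge measurements from the two cameras differed by up to 10 mm. I put most of this down to the side camera seeing the hinge pin's near face, and the grasps worked with a corrected position.

No other check failed, and the wrist forces I read stayed below about 25 N.

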